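# Load the vial steriliser after the lesson

### The arm

A 7-joint arm with a two-finger parallel gripper is mounted at the origin on the work surface. World frame = base frame: x ahead of the robot, y to its left, z up, the work surface at z = 0. Lengths are in m, angles in rad, forces in N, time in s.
With the tool pointing down it reaches from about 0.4 to 0.85 m from the base axis. Payload 10.4 kg.
Tool frame: the origin (TCP) lies on the centre line of the jaws, within the pads' length; the fingertips stand 11 mm ahead of it and the grasp point (between the pads) lies 8 mm behind it; z points along the fingers, y is the line along which they close (so a half turn about z gives the same grasp; the last joint's range is limited). The gripper opens to 87 mm and grips with 3 to 60 N. Pads are 19 mm wide; open, the fingers measure 117 mm over their backs; the gripper's body (75 mm by 190 mm) begins 51 mm behind the grasp point.
Start: joints at [1.236, 0.332, -0.065, 1.46, 0.022, 1.35, -0.088], TCP at [0.192, -0.595, 0.234] pointing down, gripper open.
Joint ranges: [-2.6, 2.6], [-0.5, 2.12], [-1.47, 1.34], [0.16, 2.42], [-1.27, 4.41], [0.06, 2.06], [-2.6, 2.6]. Speed limits (rad/s): [2.22, 2.22, 2.79, 2.79, 3.14, 3.14, 3.14].

### API

Orientations are given as a unit quaternion [x, y, z, w].
In Python, from bench import r gives the robot as it stands.
- The arm moves only by the shell command python3 -m pendant 'ROWS' [OPENING] [FORCE]. ROWS is JSON, a list of rows, each a list of 4 numbers: the shift along the tool's x, y, z in m, then the turn about the tool's z in rad. A call has 1 to 8 rows; each row shifts and turns the commanded pose from where the row before left it, along the tool's axes as they then stand; what a row does not reach is not made up. A row lasts 1/12 s, in which the tool goes at most 41.7 mm and 7.16 degrees, less where a joint would pass 70% of its speed; a pose out of reach is approached as far as the arm can. A call with a gripper value outside its range is refused whole. OPENING is the opening, from 0 (shut) to 1 (fully open), set as the call begins (- or left out, the last holds). The fingers move at their own pace and stop on an object; FORCE is the grip in N (left out, the last holds). Time passes only in rows, so rows that do not move let the fingers close. It gives the time, the measured TCP pose, the force, the opening and the grip force at its end, in the units of the state.
- r.read_state(): the state, without advancing time (a new reading comes with each control period).
- r.camera(name): name is "scene" or "side" or "wrist"; returns a dict with "img" (480x640x3 uint8, red, green, blue), "camera_matrix" (3x3 intrinsics, pixels), "xyz" and "attitude" of the camera in the world. Camera axes: x right, y down, z forward; pixel columns grow to the right and rows downward; lengths in m; the calibration is good to about 2 mm. A picture is of the moment at which its call begins. There is no depth.
- r.close_job(): hands the job in; it is judged then, once.
Trained networks look in the newest picture that a camera, given by its name, has taken for a name from the list of things; names that differ only in an ending like _2 or _b are one class to them, and where a whole thing is asked for, a point or a joint stands for the part that bears it (a point fixed in the world has none). Each returns a list of dicts, best first, with "score" (0 to 1); they miss things now and then, are a little off and sometimes report something else, mostly with a low value. They report only what shows in the picture. A call takes as long as a camera call. They do not tell look-alikes from the thing itself.
- r.outline_of(thing, camera): "mask" (480x640 bool, what is visible of it) and "bbox" ([centre column, centre row, width, height] in pixels, round what is visible of it).
The state is a dict: "time": time; "joint_positions": joint angles; "joint_vel": joint speeds; "joint_torque": joint torques, N m; "ee_pos": TCP position; "eef_rot": TCP orientation; "ft_force": force on the tool from outside, world axes, zero at the start; "torque": the same for the moment, N m; "width": finger opening in m; "grip_force": force on a finger pad.
Only numpy, scipy, OpenCV 4.12 (cv2) and the standard library are available. Lean on these libraries where they do the work, as an engineer would, in place of code of your own. Each camera call takes 0.05 s, during which the arm holds its last target. There are 200 camera calls.

### The job

Swivel the steriliser's flat cover aside until its port is clear, drop every used (orange-capped) vial from the rack and the tray through the port, then swing the cover fully back over the port and, with it shut, press the green start button right down. Leave the clean blue-capped vials standing in the rack, and do not disturb the flask, dropper bottle and beaker.

Things in the scene. Friction and masses are not known exactly. Their poses are not given: they have to be found in the camera images.
- steriliser: white benchtop vial steriliser, a hollow chest 210 (x) x 270 (y) x 120 mm high, fixed. Origin: centre of its underside; its -x side faces the robot. Walls 8 mm, aluminium deck 8 mm thick (upper face at 120 mm), slippery steel floor at 6 mm; under the port a slippery chute slopes down at 45 degrees towards +y, so vials let go in the port drop a little and slide aside, harmlessly
- port (a point): centre of the square port through the deck (76 x 76 mm, sides along the steriliser's x and y, axes as the steriliser's), level with the deck's upper face; in the steriliser's frame at (-25, -60, 120) mm
- pivot (a point): pivot screw of the cover, on the deck's upper face; in the steriliser's frame at (60, 0, 120) mm. Vertical axis
- cover (a joint): angle of the flat yellow steel swivel cover about its pivot screw: 0 = against its closing stop, exactly over the port; grows as the cover swings clockwise seen from above, up to 1.6 rad, where it stops. The port is clear from about 1.1 rad. A stiff joint (0.15 N m): it stays where it is left; about 1.5 N at the knob moves it
- cover_knob (a point): centre of the top of the cover's black upright knob, a round post 18 mm across and 32 mm high standing on the middle of the cover disc (disc 120 mm across, 5 mm thick, lying from 121 to 126 mm above the bench; knob top at 158 mm). 104 mm horizontally from the pivot screw; right over the port's centre at 0 rad
- start (a joint): travel of the green start button, 0 = up, 0.006 m = fully down; a spring brings it back; fully down takes about 5 N. It counts as pressed from 0.004 m
- start_top (a point): centre of the top face of the round green start button (28 mm across, pressed straight down) on the deck, in the steriliser's frame at (75, -105) mm
- tray: green shallow tray 300 (x) x 240 (y) mm, floor 4 mm thick, rim 8 mm high over the bench, fixed. Origin: centre of its underside
- rack: white vial rack block 124 (x) x 110 (y) x 36 mm, fixed on the tray floor. Origin: centre of its underside. Six square holes 25 x 25 mm, 26 mm deep, at x = -38, 0, 38 mm and y = -28, 28 mm: a vial standing in a hole shows its upper 34 mm. Gap between neighbouring vials: 34 mm along y, 16 mm along x
- u1: square sample vial, 22 x 22 x 60 mm, 25 g, clear body with an orange cap (top 17 mm, same width); used; stands in a rack hole at the start, may be absent. Origin: centre of its foot; +z runs along the vial to the cap, 60 mm to its top; x and y are square to its flat sides
- u2: square sample vial, 22 x 22 x 60 mm, 25 g, clear body with an orange cap (top 17 mm, same width); used; stands in a rack hole at the start, may be absent. Origin: centre of its foot; +z runs along the vial to the cap, 60 mm to its top; x and y are square to its flat sides
- u3: square sample vial, 22 x 22 x 60 mm, 25 g, clear body with an orange cap (top 17 mm, same width); used; stands in a rack hole at the start, may be absent. Origin: centre of its foot; +z runs along the vial to the cap, 60 mm to its top; x and y are square to its flat sides
- u4: square sample vial, 22 x 22 x 60 mm, 25 g, clear body with an orange cap (top 17 mm, same width); used; stands in a rack hole at the start, may be absent. Origin: centre of its foot; +z runs along the vial to the cap, 60 mm to its top; x and y are square to its flat sides
- u5: square sample vial, 22 x 22 x 60 mm, 25 g, clear body with an orange cap (top 17 mm, same width); used; lies on the tray floor in front of the rack at the start, may be absent. Origin: centre of its foot; +z runs along the vial to the cap, 60 mm to its top; x and y are square to its flat sides
- u6: square sample vial, 22 x 22 x 60 mm, 25 g, clear body with an orange cap (top 17 mm, same width); used; lies on the tray floor in front of the rack at the start, may be absent. Origin: centre of its foot; +z runs along the vial to the cap, 60 mm to its top; x and y are square to its flat sides
- c1: square sample vial, 22 x 22 x 60 mm, 25 g, clear body with a blue cap (top 17 mm, same width); clean; stands in a rack hole and stays there. Origin: centre of its foot; +z runs along the vial to the cap, 60 mm to its top; x and y are square to its flat sides
- c2: square sample vial, 22 x 22 x 60 mm, 25 g, clear body with a blue cap (top 17 mm, same width); clean; stands in a rack hole and stays there. Origin: centre of its foot; +z runs along the vial to the cap, 60 mm to its top; x and y are square to its flat sides
- flask: conical glass flask, 80 mm across, 120 mm high, stands beyond the work; origin: centre of its foot
- dropper: white dropper bottle with yellow cap, 40 mm across, 90 mm high; origin: centre of its foot
- beaker: open green glass beaker, 68 mm across, 80 mm high; origin: centre of its foot
Things that resemble listed ones, but are neither listed nor needed, are in the scene too. Leave any yellow look-alike of the u5 alone. What is shaped like the u6 but yellow is not meant.

How it is judged:
By the outcome, as a careful person would: the job done as asked, in the order asked, and still so for the second after the job is handed in, with the robot touching nothing.
Of u1, u2, u3, u4, u5, u6 only 4 to 6 are there at a start; the rules pass over those that are not, and their reading is None.
At some moment in a run one of u5, u6 may be knocked a few centimetres aside while the robot is not near it.
Once in a run the grip may slacken for a moment while it holds something.
It also fails if it takes over 210 s, if anything falls off the work surface, if the arm or the gripper's body presses on something with over 40 N, if the wrist force passes 120 N, or if a joint passes its speed limit or range.

## Working session

There is one attempt and no reset: what is moved stays moved. The work goes in short steps, Python scripts to look and compute and a shell command to move; the robot and the scene stay as the last step left them, time stands still between calls to the robot, and variables do not carry over. Pictures are saved under pics/ and viewed, at most 14 in all, crops included, and the job is handed in when it is done.

```bash
mkdir -p pics; ls
cat > h.py <<'E'
import numpy as np, cv2
from scipy.spatial.transform import Rotation as R
from bench import r
def cam(n):
    c=r.camera(n); c['R']=R.from_quat(c['attitude']).as_matrix() if np.size(c['attitude'])==4 else np.array(c['attitude']); return c
def save(c,f,box=None,k=1):
    im=c['img'][:,:,::-1]
    if box: im=im[box[1]:box[3],box[0]:box[2]]
    cv2.imwrite('pics/'+f,cv2.resize(im,None,fx=k,fy=k,interpolation=cv2.INTER_CUBIC))
def ray(c,uv,z):
    d=c['R']@np.linalg.solve(c['camera_matrix'],[uv[0],uv[1],1.]); p=np.array(c['xyz']); return p+d*(z-p[2])/d[2]
def proj(c,P):
    q=c['R'].T@(np.array(P)-c['xyz']); q=np.array(c['camera_matrix'])@q; return q[:2]/q[2]
E
python3 - <<'E'
from h import *
s=r.read_state(); print({k:np.round(v,3) for k,v in s.items()})
for n in('scene','side','wrist'):
    c=cam(n); save(c,n+'0.png'); print(n,np.round(c['xyz'],3),np.round(c['R'],3).tolist(),np.array(c['camera_matrix']).round(1).tolist())
    for t in ['steriliser','tray','rack','u1','c1','cover_knob','start_top','u5','flask','dropper','beaker']:
        print(t,[(round(o['score'],2),np.round(o['bbox']).astype(int).tolist()) for o in r.outline_of(t,n)])
E
```

```text
pics
{'time': np.float64(0.0), 'joint_positions': array([ 1.236,  0.333, -0.065,  1.461,  0.022,  1.35 , -0.088]), 'joint_vel': array([ 0.   , -0.001,  0.001, -0.   ,  0.001, -0.   , -0.   ]), 'joint_torque': array([ 0.0000e+00, -6.2325e+01,  2.5000e-02, -3.8991e+01, -6.1000e-02,
        3.9000e-02,  0.0000e+00]), 'ee_pos': array([ 0.192, -0.595,  0.233]), 'eef_rot': array([ 0.988,  0.155, -0.   , -0.001]), 'ft_force': array([ 0.282,  0.486, -0.296]), 'torque': array([0.023, 0.042, 0.005]), 'grip_force': np.float64(0.0), 'width': np.float64(0.087)}
scene [1.301 0.299 1.158] [[-0.355, 0.736, -0.577], [0.935, 0.273, -0.228], [-0.01, -0.62, -0.784]] [[488.7, 0.0, 320.5], [0.0, 488.7, 236.1], [0.0, 0.0, 1.0]]
steriliser [(0.81, [369, 282, 114, 106])]
tray [(0.96, [257, 245, 112, 97])]
rack [(0.71, [250, 252, 49, 43])]
u1 [(0.67, [254, 248, 11, 16]), (0.66, [250, 219, 14, 20]), (0.56, [252, 258, 10, 14]), (0.56, [286, 230, 8, 20]), (0.52, [264, 237, 10, 9]), (0.5, [340, 213, 20, 11]), (0.46, [273, 183, 19, 17])]
c1 []
cover_knob [(0.81, [360, 260, 44, 56]), (0.16, [479, 290, 19, 22])]
sta
[... 935 characters left out ...]
r_knob [(0.69, [319, 207, 56, 32])]
start_top [(0.47, [360, 298, 10, 20])]
u5 [(0.81, [307, 307, 23, 19]), (0.74, [323, 344, 25, 17]), (0.63, [241, 368, 28, 18]), (0.56, [245, 285, 22, 14]), (0.54, [359, 298, 13, 20]), (0.54, [345, 300, 6, 19]), (0.49, [374, 290, 11, 20])]
flask [(0.91, [416, 248, 32, 48])]
dropper [(0.54, [269, 183, 15, 24])]
beaker [(0.56, [370, 402, 37, 54])]
wrist [ 0.255 -0.575  0.384] [[0.308, -0.922, -0.235], [-0.952, -0.298, -0.074], [-0.002, 0.247, -0.969]] [[364.3, 0.0, 320.3], [0.0, 364.3, 242.6], [0.0, 0.0, 1.0]]
steriliser []
tray []
rack []
u1 [(0.77, [16, 19, 30, 35])]
c1 []
cover_knob []
start_top []
u5 [(0.77, [16, 19, 30, 35])]
flask []
dropper []
beaker []
```

Run:
```python
from h import *
c=cam('side'); save(c,'s1.png',(200,140,460,440),2)
c=cam('scene'); save(c,'sc1.png',(150,140,510,390),2.2)
```

```text
(no output)
```

View pics/s1.png

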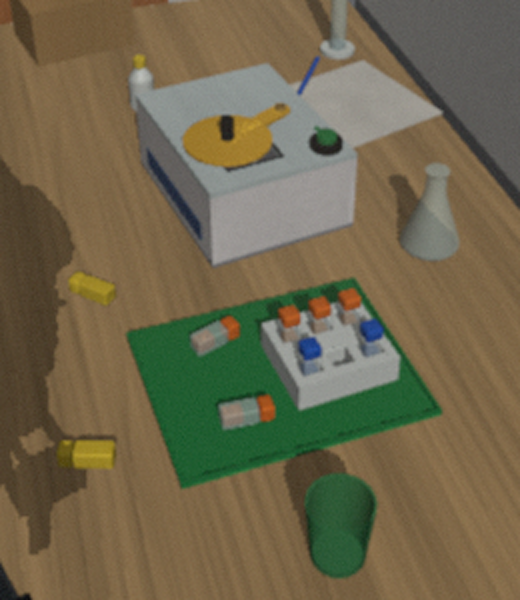

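View pics/sc1.png

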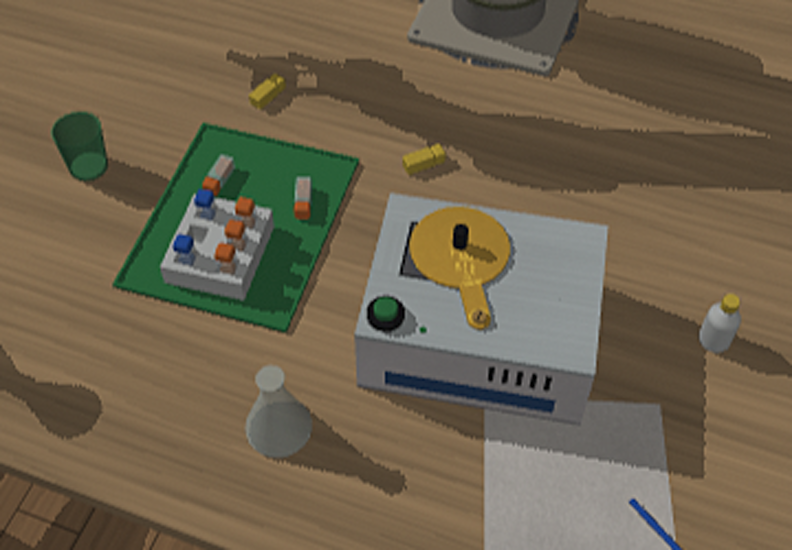

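Five used vials are visible. Three stand in the rack's back row (orange caps at side-crop px ~(289,316), (319,307), (349,299)) and two lie on the tray at (215,335) and (247,411). The two blue caps are at (310,348) and (371,330). The all-yellow pieces at (92,288) and (88,454) are off-tray look-alikes. The cover is nearly closed. Next I fit the poses.

```bash
cat >> h.py <<'E'
from scipy.optimize import minimize
def hull(c,dims,p,z0):
    x,y,a=p; L=np.array([[sx*dims[0]/2,sy*dims[1]/2,z0+k*dims[2]] for sx in(-1,1) for sy in(-1,1) for k in(0,1)])
    co,si=np.cos(a),np.sin(a); W=np.c_[x+co*L[:,0]-si*L[:,1],y+si*L[:,0]+co*L[:,1],L[:,2]]
    return cv2.convexHull(np.array([proj(c,w) for w in W],np.float32))
def fit(views,dims,z0,p0,ks=4):
    """views: [(cam,mask)] IoU fit of box (x,y,yaw)"""
    M=[]
    for c,m in views:
        u,v=np.where(m)[1],np.where(m)[0]; o=np.array([u.min()-15,v.min()-15]); w=np.array([u.max()+15,v.max()+15])-o
        mm=cv2.resize(m[max(o[1],0):o[1]+w[1],max(o[0],0):o[0]+w[0]].astype(np.float32),None,fx=ks,fy=ks)
        M.append((c,mm,np.maximum(o,0)))
    def cost(p):
        t=0
        for c,mm,o in M:
            h=(hull(c,dims,p,z0)-o+0.5)*ks-.5; q=np.zeros(mm.shape,np.uint8); cv2.fillConvexPoly(q,np.round(h*16).astype(np.int32),1,shift=4)
            t-=np.minimum(q,mm).sum()/np.maximum(q,mm).sum()
        return t/len(M)
    best=None
    for a in ([p0[2]] if p0[2] is not None else np.arange(0,np.pi,np.pi/8)):
        s=np.array([[0,0,0],[.02,0,0],[0,.02,0],[0,0,.15]])+[p0[0],p0[1],a]
        q=minimize(cost,s[0],method='Nelder-Mead',options=dict(initial_simplex=s,xatol=2e-4,fatol=1e-4))
        if best is None or q.fun<best.fun: best=q
    return best.x,-best.fun
def blobs(c,kind,amin=15):
    h=cv2.cvtColor(c['img'],cv2.COLOR_RGB2HSV).astype(int); H,S,V=h[...,0],h[...,1],h[...,2]
    m={'orange':((H<13)&(S>170)&(V>110)),'blue':((H>105)&(H<130)&(S>150)&(V>60)),'yellow':((H>17)&(H<30)&(S>180)&(V>110))}[kind].astype(np.uint8)
    n,_,st,ce=cv2.connectedComponentsWithStats(m)
    return [(ce[i].round(1).tolist(),int(st[i,4])) for i in range(1,n) if st[i,4]>=amin]
E
python3 - <<'E'
from h import *
C={n:cam(n) for n in('scene','side')}
def views(t): 
    return [(C[n],np.array(r.outline_of(t,n)[0]['mask'])) for n in C]
for t,d,z0 in(('steriliser',(.21,.27,.12),0),('tray',(.3,.24,.008),0),('rack',(.124,.11,.036),.004)):
    v=views(t); m=v[1][1]; ys,xs=np.where(m); p=ray(C['side'],(xs.mean(),ys.mean()),z0+d[2]/2)
    print(t,p.round(3),[fit(v[i:j],d,z0,(p[0],p[1],0.)) for i,j in((0,2),(0,1),(1,2))])
for n in C:
    for k in('orange','blue','yellow'): print(n,k,[(b[0],b[1],ray(C[n],b[0],.06)[:2].round(3).tolist()) for b in blobs(C[n],k)])
E
```

```text
steriliser [0.588 0.141 0.06 ] [(array([0.58528905, 0.15339123, 0.16190626]), np.float64(0.981693685054779)), (array([0.58518684, 0.153358  , 0.16404813]), np.float64(0.9856870770454407)), (array([0.58542176, 0.15432918, 0.15445633]), np.float64(0.9785427451133728))]
tray [ 0.498 -0.231  0.004] [(array([ 0.52913969, -0.20352257,  0.06094745]), np.float64(0.6625709533691406)), (array([ 0.5292004 , -0.20318678,  0.05979393]), np.float64(0.6738304495811462)), (array([ 0.52902755, -0.20412346,  0.05866373]), np.float64(0.6518495678901672))]
rack [ 0.586 -0.223  0.022] [(array([ 0.59127837, -0.20519698,  0.09875013]), np.float64(0.6747804880142212)), (array([ 0.59291587, -0.20423547,  0.1032436 ]), np.float64(0.6899476051330566)), (array([ 0.59002459, -0.20716842,  0.08907487]), np.float64(0.6739130020141602))]
scene orange [([245.0, 222.9], 26, [0.524, -0.245]), ([260.3, 232.9], 38, [0.542, -0.187]), ([286.3, 233.7], 26, [0.519, -0.115]), ([255.8, 243.2], 38, [0.581, -0.183]), ([251.2, 253.7], 41, [0.619, -0.179])]
scene blue [([548.7, 1.4], 108, [-1.148, 0.473]), ([587.4, 68.2], 2556, [
[... 214 characters left out ...]
6, 300.0], 27, [0.92, -0.559]), ([458.5, 390.4], 160, [0.804, 0.435])]
scene yellow [([361.7, 239.6], 55, [0.464, 0.095]), ([372.7, 268.7], 31, [0.549, 0.153]), ([350.4, 267.7], 15, [0.567, 0.095]), ([362.5, 280.9], 26, [0.597, 0.139])]
side orange [([374.6, 289.3], 71, [0.629, -0.17]), ([359.8, 293.4], 73, [0.591, -0.173]), ([344.5, 297.8], 72, [0.553, -0.178]), ([315.1, 302.8], 50, [0.484, -0.175]), ([332.7, 343.5], 69, [0.487, -0.304])]
side blue [([385.6, 304.7], 80, [0.635, -0.226]), ([354.5, 313.9], 82, [0.558, -0.234]), ([545.1, 465.5], 125, [0.75, -0.661])]
side yellow [([314.1, 209.9], 513, [0.58, 0.2]), ([245.6, 283.6], 212, [0.342, -0.064]), ([246.2, 366.7], 264, [0.305, -0.314])]
```

```bash
cat >> h.py <<'E'
def tri(obs):
    A=np.zeros((3,3));b=np.zeros(3)
    for c,uv in obs:
        d=c['R']@np.linalg.solve(c['camera_matrix'],[uv[0],uv[1],1.]); d/=np.linalg.norm(d); P=np.eye(3)-np.outer(d,d); A+=P;b+=P@np.array(c['xyz'])
    x=np.linalg.solve(A,b); return x,max(np.linalg.norm((np.eye(3)-0)@(proj(c,x)-uv)[:2]) if 0 else np.abs(proj(c,x)-uv).max() for c,uv in obs)
def here():
    s=r.read_state(); q=R.from_quat(s['eef_rot']).as_matrix(); return np.array(s['ee_pos']),np.arctan2(q[1,0],q[0,0]),s
def go(*wps):
    """waypoints (x,y,z,yaw): tool-axis deltas from one to the next, turn first then shift"""
    p,a,s=here(); print('t',round(float(s['time']),2),'at',p.round(4),round(a,3))
    for w in wps:
        t=(w[3]-a+np.pi)%(2*np.pi)-np.pi; d=np.array(w[:3])-p; b=w[3]
        f=lambda a:(np.round([np.cos(a)*d[0]+np.sin(a)*d[1],np.sin(a)*d[0]-np.cos(a)*d[1],-d[2]],4)).tolist()
        n=int(np.ceil(max(np.linalg.norm(d)/.038,abs(t)/.12)))
        print('turn',round(t,3),'shift(before turn)',f(a),'(after)',f(b),'rows',n); p,a=np.array(w[:3]),w[3]
E
python3 - <<'E'
from h import *
C={n:cam(n) for n in('scene','side')}
S=dict(orange=[(260.3,232.9),(255.8,243.2),(251.2,253.7),(245,222.9),(286.3,233.7)],blue=[(242.3,229.9),(232.7,250.5)])
D=dict(orange=[(344.5,297.8),(359.8,293.4),(374.6,289.3),(332.7,343.5),(315.1,302.8)],blue=[(354.5,313.9),(385.6,304.7)])
for k in S:
    for a,b in zip(S[k],D[k]): x,e=tri([(C['scene'],a),(C['side'],b)]); print(k,x.round(4),round(e,2))
K={}
for n in C:
    o=r.outline_of('cover_knob',n)[0]['bbox']; g=C[n]['img'].max(2); m=np.zeros_like(g)
    x,y,w,h=[int(v) for v in o]; m[y-h//2:y+h//2,x-w//2:x+w//2]=1
    if n=='side': m[y+2:]=0
    m&=(g<60).astype(np.uint8); nn,_,st,ce=cv2.connectedComponentsWithStats(m); print(n,[(st[i].tolist(),ce[i].round(1).tolist()) for i in range(1,nn) if st[i,4]>8])
x,y,a=.5853,.1534,.162
f=lambda p:np.array([x+np.cos(a)*p[0]-np.sin(a)*p[1],y+np.sin(a)*p[0]+np.cos(a)*p[1]])
piv=f((.06,0)); print('port',f((-.025,-.06)),'piv',piv,'start',f((.075,-.105)))
for th in(0,.1,.2,.3,.4,.5):
    b=np.arctan2(-.06,-.085)-th; k=f((.06+.104*np.cos(b),.104*np.sin(b))); print(th,k.round(3),[ (n,proj(C[n],[*k,.142]).round(1).tolist()) for n in C])
for n in C: save(C[n],'k_'+n+'.png',(280,180,440,300),4)
print(proj(C['side'],[*f((.075,-.105)),.13]))
for t in('flask','dropper','beaker'): print(t,[ray(C[n],(lambda b:(b[0],b[1]+b[3]/2-4))(r.outline_of(t,n)[0]['bbox']),0).round(3).tolist() for n in C])
for n in C:
  for o in r.outline_of('u5',n): print(n,np.round(o['bbox']))
E
```

```text
orange [ 0.5491 -0.1841  0.0676] 0.59
orange [ 0.5873 -0.1801  0.0677] 0.56
orange [ 0.6248 -0.1763  0.0676] 0.55
orange [ 0.4966 -0.2662  0.0189] 0.75
orange [ 0.4925 -0.1312  0.0198] 0.73
blue [ 0.5555 -0.2383  0.0657] 0.47
blue [ 0.6315 -0.2303  0.0659] 0.49
scene [([356, 242, 7, 12, 67], [358.9, 247.2])]
side [([311, 198, 5, 12, 56], [313.0, 203.5]), ([355, 208, 16, 9, 82], [362.2, 212.8]), ([275, 221, 4, 4, 9], [276.3, 222.2])]
port [0.57030487 0.09015329] piv [0.6445144  0.16307754] start [0.6762537  0.06187172]
0 [0.57 0.09] [('scene', [349.3, 250.0]), ('side', [320.6, 206.1])]
0.1 [0.563 0.098] [('scene', [353.0, 248.8]), ('side', [317.3, 205.0])]
0.2 [0.557 0.106] [('scene', [356.8, 248.0]), ('side', [314.2, 203.7])]
0.3 [0.552 0.115] [('scene', [360.7, 247.4]), ('side', [311.4, 202.3])]
0.4 [0.548 0.125] [('scene', [364.7, 247.2]), ('side', [309.0, 200.7])]
0.5 [0.544 0.135] [('scene', [368.7, 247.3]), ('side', [306.8, 199.0])]
[362.39363986 209.37634746]
flask [[0.824, -0.016, 0.0], [0.609, 0.249, 0.0]]
dropper [[0.508, 0.44, 0.0], [0.491, 0.445, 0.0]]
beaker [[0.523, -0.452, 0.0], [0.512, -0.475, 0.0]]
scene [249. 220.  13.  15.]
scene [273. 182.  17.  10.]
scene [255. 247.   8.  17.]
scene [288. 229.  10.  23.]
scene [262. 237.   6.   9.]
scene [343. 211.  20.  12.]
side [322. 345.  25.  14.]
side [241. 367.  25.  17.]
side [245. 285.  23.  16.]
side [343. 302.  10.  22.]
side [358. 298.  14.  19.]
side [307. 308.  28.  21.]
side [373. 291.  13.  16.]
```

View pics/k_scene.png

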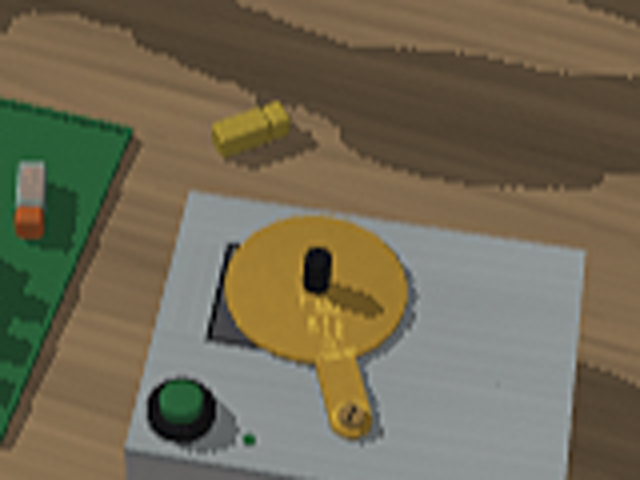

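```bash
sed -i "s/t=(w\[3\]-a+np.pi)%(2\*np.pi)-np.pi/t=(a-w[3]+np.pi)%(2*np.pi)-np.pi/" h.py; python3 -c "
from h import *
go((.45,-.19,.30,.1))"; python3 -m pendant '[[0,0,0,0.1],[0,0,0,0.11]]' 1
```

```text
t 2.9 at [ 0.1917 -0.5949  0.2336] 0.312
turn 0.212 shift(before turn) [0.37, -0.3062, -0.0664] (after) [0.2974, -0.3771, -0.0664] rows 13
time: 3.07
ee_pos: [0.1917, -0.5949, 0.2336]
eef_rot: [0.999, 0.049, 0.0, 0.0]
ft_force: [0.7, 0.5, -0.6]
width: 0.087
grip_force: 0.0
```

```bash
python3 -m pendant '[[0.023,-0.029,-0.005,0],[0.023,-0.029,-0.005,0],[0.023,-0.029,-0.005,0],[0.023,-0.029,-0.005,0],[0.023,-0.029,-0.005,0],[0.023,-0.029,-0.005,0],[0.023,-0.029,-0.005,0]]' >/dev/null; python3 -m pendant '[[0.023,-0.029,-0.005,0],[0.023,-0.029,-0.005,0],[0.023,-0.029,-0.005,0],[0.023,-0.029,-0.005,0],[0.023,-0.029,-0.005,0],[0.022,-0.029,-0.006,0],[0,0,0,0]]'
python3 - <<'E'
from h import *
c=cam('wrist'); save(c,'w1.png'); print(here()[0:2],here()[2]['joint_positions'].round(2) if 0 else '')
for t in('u1','c1','tray','rack','beaker','flask'): print(t,[(round(o['score'],2),np.round(o['bbox']).astype(int).tolist()) for o in r.outline_of(t,'wrist')])
for k in('orange','blue'): print(k,blobs(c,k))
print(c['xyz'])
E
```

```text
time: 4.23
ee_pos: [0.4536, -0.1824, 0.3011]
eef_rot: [0.998, 0.056, 0.002, -0.0]
ft_force: [0.3, 1.5, 0.6]
width: 0.0872
grip_force: 0.0
(array([ 0.45186612, -0.18587718,  0.30042589]), np.float64(0.10869988652698317)) 
u1 [(0.88, [333, 41, 23, 37]), (0.84, [332, 84, 23, 28]), (0.84, [173, 275, 44, 42]), (0.78, [369, 343, 19, 17]), (0.71, [331, 120, 21, 23]), (0.63, [286, 186, 30, 53]), (0.6, [392, 195, 31, 55])]
c1 [(0.97, [389, 43, 26, 36]), (0.62, [384, 122, 33, 25]), (0.2, [331, 82, 24, 29])]
tray [(0.81, [355, 136, 220, 271]), (0.63, [388, 41, 33, 34])]
rack [(0.88, [360, 84, 111, 124])]
beaker [(0.7, [574, 186, 106, 69])]
flask [(0.47, [574, 186, 104, 68])]
orange [([329.4, 109.2], 21), ([340.9, 118.5], 18)]
blue [([389.8, 37.1], 608), ([385.8, 120.5], 477), ([105.0, 150.2], 43), ([51.0, 153.1], 17), ([67.1, 152.1], 15), ([12.7, 155.2], 22)]
[ 0.51903044 -0.17548725  0.4517689 ]
```

View pics/w1.png

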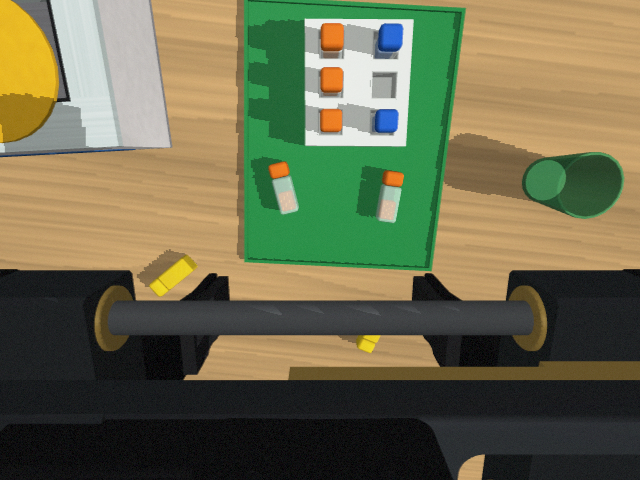

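The wrist view shows the three orange caps in the rack at (331,37), (331,80), (331,120), the blue caps at (390,37) and (386,121), and an empty hole at (384,85). The lying orange-capped vials are at (283,187) and (391,196). The yellow look-alikes at (173,275) and (369,343) are off the tray and get left alone.

Run:
```python
from h import *
c=cam('wrist'); sd=cam('side'); sc=cam('scene'); 
ms=[o for o in r.outline_of('u1','wrist')]
h=cv2.cvtColor(c['img'],cv2.COLOR_RGB2HSV).astype(int)
hue=((h[...,0]<16)&(h[...,1]>150)).astype(np.uint8)
n,_,st,ce=cv2.connectedComponentsWithStats(hue)
for i in range(1,n):
    if st[i,4]>60: print('orange',ce[i].round(1),st[i,4],'z.074',ray(c,ce[i],.074)[:2].round(4),'z.026',ray(c,ce[i],.024)[:2].round(4))
for o in ms:
    b=o['bbox']
    if b[2]<40 and b[3]>45 and b[1]>150:
        p=ray(c,b[:2],.015); x,q=fit([(c,np.array(o['mask']))],(.06,.022,.022),.004,(p[0],p[1],None)); print('lying',np.round(b),x.round(4),round(q,3))
for nm,cc in(('tray',c),('rack',c)):
    o=r.outline_of(nm,'wrist')[0]; d,z0=((.3,.24,.008),0) if nm=='tray' else ((.124,.11,.036),.004)
    print(nm,fit([(c,cv2.morphologyEx(np.array(o['mask'],np.uint8),cv2.MORPH_CLOSE,np.ones((35,35)))>0)],d,z0,(.529,-.203,.06) if nm=='tray' else (.591,-.206,.1)))
go((.554,.111,.22,.1),(.554,.111,.143,.1))
```

```text
orange [321.   28.5] 622 z.074 [ 0.6234 -0.1736] z.026 [ 0.6377 -0.1721]
orange [321.3  72.3] 554 z.074 [ 0.5862 -0.1777] z.026 [ 0.5956 -0.1768]
orange [321.5 113.4] 503 z.074 [ 0.5494 -0.1816] z.026 [ 0.554  -0.1812]
orange [270.9 164.8] 273 z.074 [ 0.4955 -0.1357] z.026 [ 0.4928 -0.1293]
orange [386. 172.] 278 z.074 [ 0.5    -0.2523] z.026 [ 0.498  -0.2614]
lying [385. 189.  26.  52.] [ 0.4766 -0.2623  3.1261] 0.903
lying [277. 180.  29.  51.] [ 0.4721 -0.1362  0.3456] 0.878
tray (array([ 0.53013613, -0.20332643,  0.06427399]), np.float64(0.7400550842285156))
rack (array([ 0.59978123, -0.20442493,  0.10370344]), np.float64(0.9385389089584351))
t 4.88 at [ 0.4498 -0.1897  0.2995] 0.101
turn 0.001 shift(before turn) [0.1341, -0.2887, 0.0795] (after) [0.1337, -0.2888, 0.0795] rows 9
turn 0.0 shift(before turn) [0.0, 0.0, 0.077] (after) [0.0, 0.0, 0.077] rows 3
```

```bash
python3 -m pendant '[[0.015,-0.032,0.009,0],[0.015,-0.032,0.009,0],[0.015,-0.032,0.009,0],[0.015,-0.032,0.009,0],[0.015,-0.032,0.009,0],[0.015,-0.032,0.009,0],[0.015,-0.032,0.009,0]]' 0.6 >/dev/null;  python3 -m pendant '[[0.015,-0.032,0.009,0],[0.014,-0.032,0.008,0],[0,0,0,0],[0,0,0,0],[0,0,0,0]]'
python3 - <<'E'
from h import *
c=cam('wrist'); save(c,'w2.png',(80,0,560,300),1.5); print(proj(c,[.554,.111,.158]),[(o['bbox']) for o in r.outline_of('cover_knob','wrist')])
go((.554,.111,.143,.1))
E
```

```text
time: 5.88
ee_pos: [0.554, 0.11, 0.2194]
eef_rot: [0.999, 0.051, -0.0, 0.0]
ft_force: [-0.1, -0.8, 0.4]
width: 0.0523
grip_force: 0.0
[318.57973724 261.96153396] [[319.4, 190.7, 174.4, 218.9], [423.9, 60.2, 49.3, 51.7]]
t 5.98 at [0.5542 0.109  0.2198] 0.1
turn -0.0 shift(before turn) [0.0, -0.002, 0.0768] (after) [0.0, -0.002, 0.0768] rows 3
```

View pics/w2.png

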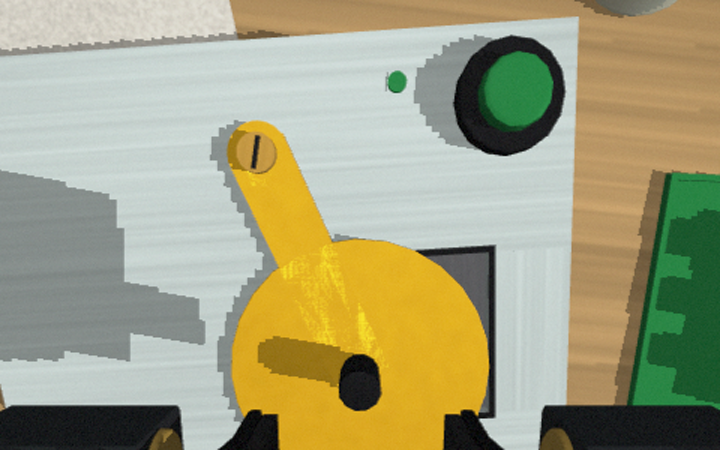

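The knob top is at crop (360,388), within 3 px of prediction. The pivot screw is at (255,152) and the button at (517,90). I lower and grip the knob.

```bash
python3 -m pendant '[[0,-0.002,0.026,0],[0,0,0.026,0],[0,0,0.025,0],[0,0,0,0]]' >/dev/null; python3 -m pendant '[[0,0,0,0],[0,0,0,0],[0,0,0,0],[0,0,0,0],[0,0,0,0],[0,0,0,0]]' 0.1 15
python3 - <<'E'
from h import *
x,y,a=.5853,.1534,.162
piv=np.array([.6445,.1631]); p,yaw,s=here(); d=p[:2]-piv; print(p,np.linalg.norm(d),np.degrees(np.arctan2(d[1],d[0])))
b=np.arctan2(d[1],d[0]); th0=(np.arctan2(-.06,-.085)+a)-b; print('theta0',th0)
prev=d; 
for th in np.linspace(th0,1.48,12)[1:]:
    bb=b-(th-th0); q=.104*np.array([np.cos(bb),np.sin(bb)]); e=q-prev; prev=q
    print(round(th,2),(piv+q).round(3),'row',np.round([np.cos(yaw)*e[0]+np.sin(yaw)*e[1],np.sin(yaw)*e[0]-np.cos(yaw)*e[1]],4))
E
```

```text
time: 6.82
ee_pos: [0.5539, 0.1124, 0.1431]
eef_rot: [0.999, 0.051, 0.0, 0.0]
ft_force: [-1.3, -2.4, 0.0]
width: 0.0199
grip_force: 1.3
[0.55391876 0.1124005  0.14309478] 0.10380462322551494 -150.76369144535906
theta0 0.26639310651469605
0.38 [0.549 0.123] row [-0.0041 -0.0107]
0.49 [0.545 0.133] row [-0.0028 -0.0111]
0.6 [0.542 0.145] row [-0.0015 -0.0114]
0.71 [0.541 0.156] row [-0.0003 -0.0115]
0.82 [0.541 0.167] row [ 0.001  -0.0114]
0.93 [0.542 0.179] row [ 0.0023 -0.0112]
1.04 [0.544 0.19 ] row [ 0.0035 -0.0109]
1.15 [0.548 0.201] row [ 0.0047 -0.0105]
1.26 [0.552 0.211] row [ 0.0058 -0.0099]
1.37 [0.558 0.221] row [ 0.0068 -0.0092]
1.48 [0.565 0.23 ] row [ 0.0078 -0.0084]
```

Still closing (19.9 mm), so I hold one more row and then run the arc.

```bash
python3 -m pendant '[[0,0,0,0],[0,0,0,0],[0,0,0,0],[-0.004,-0.011,0,0],[-0.003,-0.011,0,0],[-0.0015,-0.0115,0,0],[0,-0.0115,0,0],[0.001,-0.0115,0,0]]'; python3 -m pendant '[[0.0025,-0.011,0,0],[0.0035,-0.011,0,0],[0.0045,-0.0105,0,0],[0.006,-0.01,0,0],[0.007,-0.009,0,0],[0.0075,-0.0085,0,0],[0,0,0,0],[0,0,0,0]]'
```

```text
time: 7.48
ee_pos: [0.5402, 0.1677, 0.1424]
eef_rot: [0.999, 0.05, -0.0, 0.001]
ft_force: [-2.1, -4.1, 0.7]
width: 0.0177
grip_force: 15.0
time: 8.15
ee_pos: [0.5657, 0.2322, 0.1421]
eef_rot: [0.999, 0.051, 0.0, -0.001]
ft_force: [1.0, 0.9, -5.4]
width: 0.0174
grip_force: 15.0
```

```bash
python3 -m pendant '[[0,0,0,0],[0,0,0,0],[0,0,0,0],[0,0,-0.035,0],[0,0,-0.035,0],[0,0,-0.03,0],[0,0,0,0]]' 0.5
python3 - <<'E'
from h import *
c=cam('scene'); save(c,'k3.png',(280,160,460,310),3)
go((.549,-.183,.20,.1),(.549,-.183,.055,.1))
E
```

```text
time: 8.73
ee_pos: [0.5672, 0.2323, 0.2497]
eef_rot: [0.999, 0.051, 0.005, -0.002]
ft_force: [0.6, -0.4, 0.7]
width: 0.0429
grip_force: 0.0
t 8.78 at [0.5665 0.2318 0.2465] 0.102
turn 0.002 shift(before turn) [-0.0595, 0.4108, 0.0465] (after) [-0.0588, 0.4109, 0.0465] rows 11
turn 0.0 shift(before turn) [0.0, 0.0, 0.145] (after) [0.0, 0.0, 0.145] rows 4
```

View pics/k3.png

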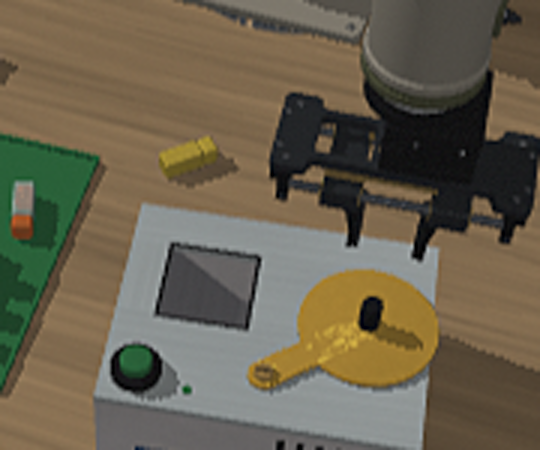

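The port is fully clear (crop ~(208,285)). Next is the first rack vial.

```bash
python3 -m pendant '[[-0.0055,0.0375,0,0],[-0.0055,0.0375,0,0],[-0.0055,0.0375,0,0],[-0.0055,0.0375,0,0],[-0.0055,0.0375,0,0],[-0.0055,0.0375,0.01,0],[-0.005,0.0375,0.01,0],[-0.005,0.037,0.01,0]]' 0.47 >/dev/null; python3 -m pendant '[[-0.005,0.037,0.01,0],[-0.005,0.037,0.01,0],[-0.0055,0.037,0,0],[0,0,0,0],[0,0,0,0],[0,0,0,0]]'
python3 - <<'E'
from h import *
c=cam('wrist'); save(c,'w4.png',(80,0,560,340),1.5); print([proj(c,q).round() for q in([.549,-.183,.074],[.5867,-.179,.074],[.624,-.175,.074])])
go((.549,-.183,.055,.1))
E
```

```text
time: 9.95
ee_pos: [0.5485, -0.183, 0.192]
eef_rot: [0.999, 0.051, -0.0, -0.0]
ft_force: [0.4, 0.2, 1.0]
width: 0.0409
grip_force: 0.0
[array([321., 239.]), array([320., 189.]), array([320., 136.])]
t 10.0 at [ 0.5488 -0.1822  0.1923] 0.103
turn 0.003 shift(before turn) [0.0001, 0.0008, 0.1373] (after) [0.0001, 0.0008, 0.1373] rows 4
```

View pics/w4.png

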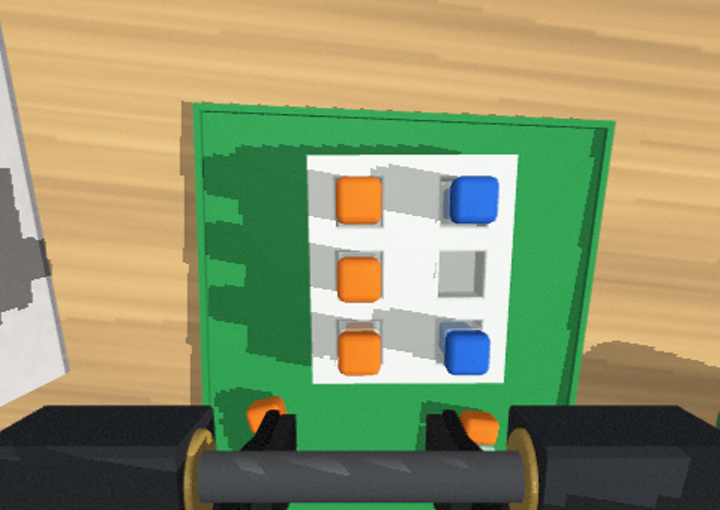

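The cap tops at crop (359,199), (359,280), (359,352) match the predictions within 3 px. I descend and grip.

```bash
python3 -m pendant '[[0.002,0.001,0.035,0],[0,0,0.035,0],[0,0,0.035,0],[0,0,0.032,0],[0,0,0,0],[0,0,0,0]]' >/dev/null; python3 -m pendant '[[0,0,0,0],[0,0,0,0],[0,0,0,0],[0,0,0,0],[0,0,0,0],[0,0,0,0],[0,0,0,0]]' 0.1 25; python3 -m pendant '[[0,0,-0.03,0],[0,0,-0.038,0],[0,0,-0.038,0],[0,0,-0.038,0],[0,0,-0.021,0],[0,0,0,0]]'
python3 - <<'E'
from h import *
go((.570,.090,.22,.15),(.570,.090,.143,.15))
E
```

```text
time: 11.08
ee_pos: [0.551, -0.1837, 0.0557]
eef_rot: [0.999, 0.051, 0.0, -0.0]
ft_force: [-0.6, 2.4, 2.5]
width: 0.0222
grip_force: 25.0
time: 11.58
ee_pos: [0.5531, -0.1852, 0.2263]
eef_rot: [0.999, 0.051, 0.004, 0.002]
ft_force: [1.2, 0.3, 0.3]
width: 0.0215
grip_force: 25.0
t 11.58 at [ 0.5531 -0.1852  0.2263] 0.101
turn -0.049 shift(before turn) [0.0446, -0.272, 0.0063] (after) [0.0578, -0.2695, 0.0063] rows 8
turn 0.0 shift(before turn) [0.0, 0.0, 0.077] (after) [0.0, 0.0, 0.077] rows 3
```

```bash
python3 -m pendant '[[0.006,-0.034,0,0],[0.006,-0.034,0,0],[0.006,-0.034,0,0],[0.006,-0.034,0,0],[0.006,-0.034,0,0],[0.006,-0.034,0,0],[0.005,-0.033,0,0],[0.005,-0.033,0,-0.05]]' ; python3 -m pendant '[[0,0,0,0],[0,0,0,0],[0,0,0.03,0],[0,0,0.025,0],[0,0,0.022,0],[0,0,0,0]]'
python3 - <<'E'
from h import *
go((.570,.090,.143,.15)); print(here()[2]['width'],here()[2]['grip_force'])
c=cam('side'); save(c,'s5.png',(220,140,420,290),3)
E
```

```text
time: 12.25
ee_pos: [0.569, 0.0901, 0.2199]
eef_rot: [0.997, 0.075, -0.0, 0.0]
ft_force: [0.6, 0.7, 1.0]
width: 0.0217
grip_force: 25.0
time: 12.75
ee_pos: [0.5669, 0.0863, 0.1387]
eef_rot: [0.997, 0.075, -0.004, 0.001]
ft_force: [-0.8, -0.5, -0.9]
width: 0.0218
grip_force: 25.0
t 12.75 at [0.5669 0.0863 0.1387] 0.149
turn -0.001 shift(before turn) [0.0037, -0.0032, -0.0043] (after) [0.0037, -0.0032, -0.0043] rows 1
0.021797922069768293 24.99988904222846
```

View pics/s5.png

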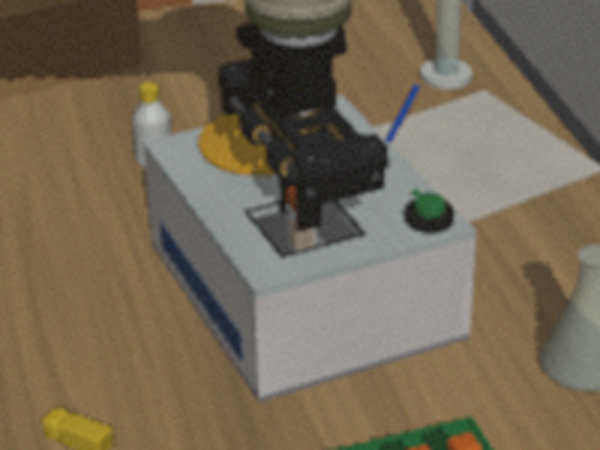

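The vial is inside the port outline at crop (303,235). I release it and return for the middle rack vial.

```bash
python3 -m pendant '[[0,0,0,0],[0,0,0,0],[0,0,0,0],[0,0,0,0],[0,0,-0.035,0],[0,0,-0.035,0],[0,0,-0.01,0],[0,0,0,0]]' 0.47
python3 -c "
from h import *
print(blobs(cam('side'),'orange'),blobs(cam('scene'),'orange')); go((.589,-.179,.22,.1),(.589,-.179,.055,.1))"
```

```text
time: 13.47
ee_pos: [0.571, 0.0897, 0.2278]
eef_rot: [0.997, 0.076, 0.003, 0.0]
ft_force: [0.4, -0.5, -0.0]
width: 0.0411
grip_force: 0.0
[([374.6, 289.3], 69), ([359.7, 293.3], 75), ([315.1, 302.9], 49), ([332.7, 343.6], 69)] [([245.0, 222.9], 26), ([286.3, 233.7], 26), ([255.8, 243.2], 38), ([251.2, 253.7], 41)]
t 13.57 at [0.5694 0.0889 0.2239] 0.152
turn 0.052 shift(before turn) [-0.0211, 0.2678, 0.0039] (after) [-0.0072, 0.2686, 0.0039] rows 8
turn 0.0 shift(before turn) [0.0, 0.0, 0.165] (after) [0.0, 0.0, 0.165] rows 5
```

```bash
python3 -m pendant '[[-0.0025,0.0335,0,0],[-0.0025,0.0335,0,0],[-0.0025,0.0335,0,0],[-0.0025,0.0335,0,0],[-0.0025,0.0335,0,0],[-0.0025,0.0335,0,0],[-0.003,0.0335,0,0],[-0.003,0.0335,0,0.05]]' ; python3 -m pendant '[[0,0,0,0],[0,0,0,0],[0,0,0.04,0],[0,0,0.04,0],[0,0,0.03,0],[0,0,0,0],[0,0,0,0]]'; python3 -c "
from h import *
go((.589,-.179,.055,.1))"
```

```text
time: 14.23
ee_pos: [0.5882, -0.1808, 0.2221]
eef_rot: [0.999, 0.051, -0.001, -0.0]
ft_force: [0.7, 0.8, 0.2]
width: 0.041
grip_force: 0.0
time: 14.82
ee_pos: [0.5881, -0.1775, 0.1125]
eef_rot: [0.999, 0.052, -0.002, -0.001]
ft_force: [0.8, 0.2, 0.7]
width: 0.041
grip_force: 0.0
t 14.82 at [ 0.5881 -0.1775  0.1125] 0.104
turn 0.004 shift(before turn) [0.0008, 0.0016, 0.0575] (after) [0.0008, 0.0016, 0.0575] rows 2
```

```bash
python3 -m pendant '[[0.001,0,0.03,0],[0,0,0.027,0],[0,0,0,0],[0,0,0,0]]' ; python3 -m pendant '[[0,0,0,0],[0,0,0,0],[0,0,0,0],[0,0,0,0],[0,0,0,0],[0,0,0,0],[0,0,0,0]]' 0.1 25; python3 -m pendant '[[0,0,-0.03,0],[0,0,-0.038,0],[0,0,-0.038,0],[0,0,-0.038,0],[0,0,-0.021,0],[0,0,0,0]]'
python3 - <<'E'
from h import *
go((.570,.090,.22,.15),(.570,.090,.143,.15))
E
```

```text
time: 15.15
ee_pos: [0.5905, -0.1785, 0.0581]
eef_rot: [0.999, 0.051, 0.0, -0.0]
ft_force: [-0.2, -0.4, 0.7]
width: 0.041
grip_force: 0.0
time: 15.73
ee_pos: [0.5907, -0.1791, 0.0578]
eef_rot: [0.999, 0.051, 0.001, 0.0]
ft_force: [-1.0, 0.4, 6.0]
width: 0.0221
grip_force: 25.0
time: 16.23
ee_pos: [0.5922, -0.1792, 0.2277]
eef_rot: [0.999, 0.051, 0.004, 0.002]
ft_force: [1.1, -0.6, 0.2]
width: 0.0215
grip_force: 25.0
t 16.23 at [ 0.5922 -0.1792  0.2277] 0.102
turn -0.048 shift(before turn) [0.0052, -0.2701, 0.0077] (after) [0.0183, -0.2695, 0.0077] rows 8
turn 0.0 shift(before turn) [0.0, 0.0, 0.077] (after) [0.0, 0.0, 0.077] rows 3
```

```bash
python3 -m pendant '[[0.001,-0.034,0,0],[0.001,-0.034,0,0],[0.001,-0.034,0,0],[0.001,-0.034,0,0],[0.001,-0.034,0,0],[0.001,-0.034,0,0],[0,-0.033,0,0],[0,-0.033,0,-0.05]]' ; python3 -m pendant '[[0,0,0,0],[0,0,0,0],[0,0,0.03,0],[0,0,0.025,0],[0,0,0.022,0],[0,0,0,0],[0,0,0,0]]'
```

```text
time: 16.9
ee_pos: [0.5678, 0.0917, 0.221]
eef_rot: [0.997, 0.075, -0.0, 0.0]
ft_force: [1.0, 0.2, -0.8]
width: 0.022
grip_force: 25.0
time: 17.48
ee_pos: [0.568, 0.0888, 0.1438]
eef_rot: [0.997, 0.075, -0.001, 0.0]
ft_force: [-0.6, 0.1, 0.5]
width: 0.0215
grip_force: 25.0
```

```bash
python3 -m pendant '[[0,0,0,0],[0,0,0,0],[0,0,0,0],[0,0,0,0],[0,0,-0.035,0],[0,0,-0.035,0],[0,0,-0.01,0],[0,0,0,0]]' 0.47
python3 -c "
from h import *
print(blobs(cam('side'),'orange'),blobs(cam('scene'),'orange')); go((.6265,-.175,.22,.1),(.6265,-.175,.055,.1))"
```

```text
time: 18.15
ee_pos: [0.5702, 0.0909, 0.2286]
eef_rot: [0.997, 0.076, 0.003, 0.0]
ft_force: [-0.3, 0.9, 0.0]
width: 0.0407
grip_force: 0.0
[([374.6, 289.3], 70), ([315.1, 303.0], 52), ([332.7, 343.7], 68)] [([245.0, 222.9], 26), ([286.4, 233.8], 25), ([251.2, 253.7], 41)]
t 18.25 at [0.5686 0.0902 0.2248] 0.152
turn 0.052 shift(before turn) [0.0171, 0.2709, 0.0048] (after) [0.0311, 0.2697, 0.0048] rows 8
turn 0.0 shift(before turn) [0.0, 0.0, 0.165] (after) [0.0, 0.0, 0.165] rows 5
```

```bash
python3 -m pendant '[[0.002,0.034,0,0],[0.002,0.034,0,0],[0.002,0.034,0,0],[0.002,0.034,0,0],[0.002,0.034,0,0],[0.002,0.034,0,0],[0.002,0.033,0,0],[0.002,0.033,0,0.05]]' ; python3 -m pendant '[[0,0,0,0],[0,0,0,0],[0,0,0.04,0],[0,0,0.04,0],[0,0,0.03,0],[0,0,0,0],[0,0,0,0]]'; python3 -c "
from h import *
go((.6265,-.175,.055,.1))"
```

```text
time: 18.92
ee_pos: [0.6246, -0.176, 0.2228]
eef_rot: [0.999, 0.051, -0.001, -0.0]
ft_force: [0.2, -0.9, 0.4]
width: 0.0408
grip_force: 0.0
time: 19.5
ee_pos: [0.6241, -0.1727, 0.1133]
eef_rot: [0.999, 0.052, -0.002, -0.001]
ft_force: [0.8, 0.5, 1.1]
width: 0.0409
grip_force: 0.0
t 19.5 at [ 0.6241 -0.1727  0.1133] 0.104
turn 0.004 shift(before turn) [0.0022, 0.0026, 0.0583] (after) [0.0022, 0.0026, 0.0583] rows 2
```

```bash
python3 -m pendant '[[0.002,0.001,0.03,0],[0,0,0.027,0],[0,0,0,0],[0,0,0,0]]' ; python3 -m pendant '[[0,0,0,0],[0,0,0,0],[0,0,0,0],[0,0,0,0],[0,0,0,0],[0,0,0,0],[0,0,0,0]]' 0.1 25; python3 -m pendant '[[0,0,-0.03,0],[0,0,-0.038,0],[0,0,-0.038,0],[0,0,-0.038,0],[0,0,-0.021,0],[0,0,0,0]]'
python3 - <<'E'
from h import *
go((.570,.090,.22,.15),(.570,.090,.143,.15))
E
```

```text
time: 19.83
ee_pos: [0.6277, -0.1745, 0.0591]
eef_rot: [0.999, 0.051, 0.0, -0.0]
ft_force: [0.8, -0.0, 0.8]
width: 0.0408
grip_force: 0.0
time: 20.42
ee_pos: [0.6279, -0.1751, 0.0588]
eef_rot: [0.999, 0.051, 0.001, 0.0]
ft_force: [-0.6, 0.4, 6.6]
width: 0.0222
grip_force: 25.0
time: 20.92
ee_pos: [0.6295, -0.1752, 0.229]
eef_rot: [0.999, 0.051, 0.004, 0.001]
ft_force: [0.8, 0.1, -0.7]
width: 0.0215
grip_force: 25.0
t 20.92 at [ 0.6295 -0.1752  0.229 ] 0.102
turn -0.048 shift(before turn) [-0.0322, -0.2698, 0.009] (after) [-0.0192, -0.2711, 0.009] rows 8
turn 0.0 shift(before turn) [0.0, 0.0, 0.077] (after) [0.0, 0.0, 0.077] rows 3
```

```bash
python3 -m pendant '[[-0.004,-0.034,0,0],[-0.004,-0.034,0,0],[-0.004,-0.034,0,0],[-0.004,-0.034,0,0],[-0.004,-0.034,0,0],[-0.004,-0.034,0,0],[-0.004,-0.033,0,0],[-0.003,-0.032,0,-0.05]]' ; python3 -m pendant '[[0,0,0,0],[0,0,0,0],[0,0,0.03,0],[0,0,0.025,0],[0,0,0.024,0],[0,0,0,0],[0,0,0,0]]'
```

```text
time: 21.58
ee_pos: [0.568, 0.091, 0.2221]
eef_rot: [0.997, 0.076, -0.0, 0.0]
ft_force: [0.1, -0.1, 0.0]
width: 0.0216
grip_force: 25.0
time: 22.17
ee_pos: [0.5685, 0.0881, 0.1427]
eef_rot: [0.997, 0.075, -0.001, 0.0]
ft_force: [0.6, 0.2, 1.1]
width: 0.0217
grip_force: 25.0
```

```bash
python3 -m pendant '[[0,0,0,0],[0,0,0,0],[0,0,0,0],[0,0,0,0],[0,0,-0.035,0],[0,0,-0.035,0],[0,0,-0.01,0],[0,0,0,0]]' 0.55
python3 -c "
from h import *
print(blobs(cam('side'),'orange'),blobs(cam('scene'),'orange')); go((.40,-.19,.25,.1))"
```

```text
time: 22.83
ee_pos: [0.5708, 0.0901, 0.2277]
eef_rot: [0.997, 0.076, 0.003, 0.0]
ft_force: [-0.5, 0.8, -1.0]
width: 0.048
grip_force: 0.0
[([309.9, 217.3], 15), ([315.1, 302.8], 50), ([332.7, 343.5], 70)] [([245.0, 222.9], 26), ([286.3, 233.7], 26)]
t 22.93 at [0.5692 0.0894 0.2238] 0.152
turn 0.052 shift(before turn) [-0.2095, 0.2506, -0.0262] (after) [-0.1963, 0.2611, -0.0262] rows 9
```

A small orange blob shows at side (310,217), in the port. I check that before moving on.

Run:
```python
from h import *
x,y,a=.5853,.1534,.162
c=cam('side'); print(blobs(c,'orange',6),[ray(c,(309.9,217.3),z).round(3) for z in(.12,.09,.05)])
w=cam('wrist'); A=c['img'][180:240,270:360]; B=w['img'][100:400,170:470]
A=cv2.resize(A,(450,300),interpolation=cv2.INTER_CUBIC); B=cv2.resize(B,(300,300)); cv2.imwrite('pics/p6.png',np.hstack([A,B])[:,:,::-1])
```

```text
[([309.9, 217.3], 15), ([315.0, 302.7], 51), ([332.6, 343.6], 66)] [array([0.538, 0.079, 0.12 ]), array([0.549, 0.123, 0.09 ]), array([0.562, 0.181, 0.05 ])]
```

View pics/p6.png

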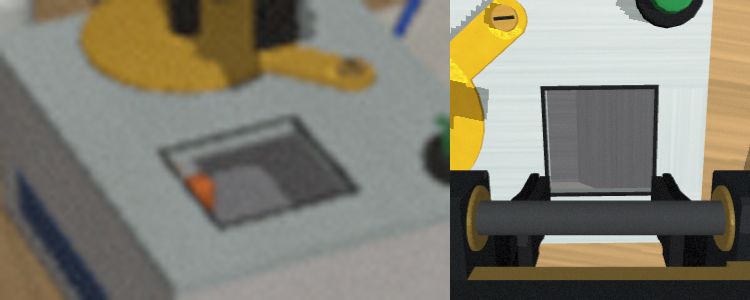

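Seen from above (right) the port is empty. The orange cap is a dropped vial deep inside on the −x/+y side, visible only obliquely. On to the lying vials.

```bash
python3 -m pendant '[[-0.0235,0.028,-0.003,0],[-0.0235,0.028,-0.003,0],[-0.0235,0.028,-0.003,0],[-0.0235,0.028,-0.003,0],[-0.0235,0.028,-0.003,0],[-0.0235,0.028,-0.003,0],[-0.0235,0.028,-0.003,0],[-0.0235,0.028,-0.003,0.05]]' 0.6 >/dev/null; python3 -m pendant '[[-0.02,0.026,-0.003,0],[0,0,0,0],[0,0,0,0],[0,0,0,0]]'
cat > lie.py <<'E'
from h import *
c=cam('wrist')
h=cv2.cvtColor(c['img'],cv2.COLOR_RGB2HSV).astype(int)
hue=((h[...,0]<16)&(h[...,1]>150)).astype(np.uint8); n,_,st,ce=cv2.connectedComponentsWithStats(hue)
caps=[ce[i] for i in range(1,n) if st[i,4]>60]; print('caps',[(k.round(1).tolist(),ray(c,k,.02)[:2].round(4).tolist()) for k in caps])
for o in r.outline_of('u5','wrist'):
    b=o['bbox']; m=np.array(o['mask'],np.uint8)
    k=[q for q in caps if abs(q[0]-b[0])<b[2]/2+3 and abs(q[1]-b[1])<b[3]/2+3]
    if not k or b[3]<30: print('skip',np.round(b)); continue
    p=ray(c,b[:2],.015); x,q=fit([(c,m>0)],(.06,.022,.022),.004,(p[0],p[1],None)); print('lying',np.round(b),x.round(4),round(q,3))
save(c,'lie.png')
E
python3 lie.py; python3 -c "
from h import *
go()"
```

```text
time: 24.03
ee_pos: [0.3999, -0.1876, 0.2499]
eef_rot: [0.999, 0.051, -0.0, -0.0]
ft_force: [0.3, 0.2, 0.4]
width: 0.0521
grip_force: 0.0
caps [([271.1, 116.2], [0.4926, -0.1286]), ([405.1, 125.4], [0.4976, -0.2619])]
lying [278. 138.  37.  61.] [ 0.4721 -0.136   0.351 ] 0.93
skip [150. 245.  56.  52.]
lying [403. 146.  34.  66.] [ 0.4762 -0.2619  3.1307] 0.93
t 24.13 at [ 0.4003 -0.1871  0.25  ] 0.104
```

View pics/lie.png

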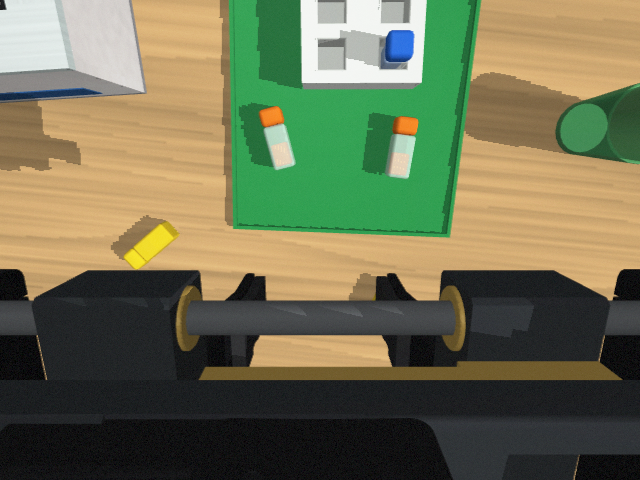

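Vial A (cap at (271,116)) and vial B (cap at (405,125)) have not moved. The yellow look-alike at (150,245) is off the tray and excluded. I take A first, gripping slightly footward for clearance to the blue vial.

```bash
python3 -c "
from h import *
go((.461,-.140,.10,.35),(.461,-.140,.018,.35))"; python3 -m pendant '[[0,0,0,-0.085],[0,0,0,-0.085],[0,0,0,-0.08]]' 0.5
```

```text
t 24.13 at [ 0.4003 -0.1871  0.25  ] 0.104
turn -0.246 shift(before turn) [0.0653, -0.0405, 0.15] (after) [0.0732, -0.0234, 0.15] rows 5
turn 0.0 shift(before turn) [0.0, 0.0, 0.082] (after) [0.0, 0.0, 0.082] rows 3
time: 24.38
ee_pos: [0.4004, -0.1872, 0.2502]
eef_rot: [0.984, 0.178, -0.0, -0.0]
ft_force: [0.4, 0.3, 1.2]
width: 0.0446
grip_force: 0.0
```

```bash
python3 -m pendant '[[0.015,-0.005,0.03,0],[0.015,-0.005,0.03,0],[0.015,-0.005,0.03,0],[0.014,-0.004,0.03,0],[0.014,-0.004,0.03,0],[0,0,0,0],[0,0,0,0]]' >/dev/null; python3 -c "
from h import *
s=here(); c=cam('wrist'); m=max(r.outline_of('u5','wrist'),key=lambda o:o['score']-abs(o['bbox'][0]-320)/200); b=m['bbox']; print(b); p=ray(c,b[:2],.015); print(fit([(c,np.array(m['mask'])>0)],(.06,.022,.022),.004,(p[0],p[1],.35)))
go((.461,-.140,.018,.35))"
```

```text
[322.6, 231.9, 35.9, 92.7]
(array([ 0.47294405, -0.13565009,  0.3600551 ]), np.float64(0.9318809509277344))
t 25.07 at [ 0.461  -0.1416  0.1017] 0.353
turn 0.003 shift(before turn) [0.0006, -0.0015, 0.0837] (after) [0.0006, -0.0015, 0.0837] rows 3
```

```bash
python3 -m pendant '[[0,-0.001,0.03,0],[0,0,0.03,0],[0,0,0.023,0],[0,0,0,0],[0,0,0,0]]'; python3 -m pendant '[[0,0,0,0],[0,0,0,0],[0,0,0,0],[0,0,0,0],[0,0,0,0],[0,0,0,0],[0,0,0,0],[0,0,0,0]]' 0.1 25; python3 -m pendant '[[0,0,-0.03,0],[0,0,-0.038,0],[0,0,-0.038,0],[0,0,-0.038,0],[0,0,-0.038,0],[0,0,-0.02,0],[0,0,0,0],[0,0,0,0]]'
python3 - <<'E'
from h import *
go((.558,.088,.22,.15),(.558,.088,.128,.15))
E
```

```text
time: 25.48
ee_pos: [0.4607, -0.1415, 0.0187]
eef_rot: [0.985, 0.175, 0.001, 0.001]
ft_force: [0.2, 0.8, 0.5]
width: 0.0435
grip_force: 0.0
time: 26.15
ee_pos: [0.4604, -0.1409, 0.0181]
eef_rot: [0.985, 0.175, 0.0, 0.0]
ft_force: [-1.2, -0.5, 6.1]
width: 0.0216
grip_force: 25.0
time: 26.82
ee_pos: [0.4606, -0.1408, 0.2205]
eef_rot: [0.985, 0.175, 0.001, 0.001]
ft_force: [0.1, -0.3, -1.5]
width: 0.0218
grip_force: 25.0
t 26.82 at [ 0.4606 -0.1408  0.2205] 0.352
turn 0.202 shift(before turn) [0.1703, -0.1812, 0.0005] (after) [0.1305, -0.2116, 0.0005] rows 7
turn 0.0 shift(before turn) [0.0, 0.0, 0.092] (after) [0.0, 0.0, 0.092] rows 3
```

```bash
python3 -m pendant '[[0,0,0,0.1],[0,0,0,0.1],[0.0185,-0.0305,0,0],[0.0185,-0.0305,0,0],[0.0185,-0.0305,0,0],[0.0185,-0.03,0,0],[0.0185,-0.03,0,0],[0.0185,-0.03,0,0]]' >/dev/null; python3 -m pendant '[[0.0195,-0.03,0,0],[0,0,0,0],[0,0,0,0],[0,0,0.03,0],[0,0,0.025,0],[0,0,0,0],[0,0,0,0]]'
python3 - <<'E'
from h import *
go((.558,.088,.128,.15))
c=cam('scene'); w=cam('wrist')
A=c['img'][215:275,315:405]; B=w['img'][100:400,170:470]
A=cv2.resize(A,(450,300),interpolation=cv2.INTER_CUBIC); B=cv2.resize(B,(300,300)); cv2.imwrite('pics/p7.png',np.hstack([A,B])[:,:,::-1])
E
```

```text
time: 28.07
ee_pos: [0.5559, 0.0868, 0.1632]
eef_rot: [0.997, 0.075, -0.002, 0.0]
ft_force: [-1.1, 0.6, 0.1]
width: 0.0216
grip_force: 25.0
t 28.07 at [0.5559 0.0868 0.1632] 0.151
turn 0.001 shift(before turn) [0.0022, -0.0008, 0.0352] (after) [0.0022, -0.0008, 0.0352] rows 1
```

View pics/p7.png

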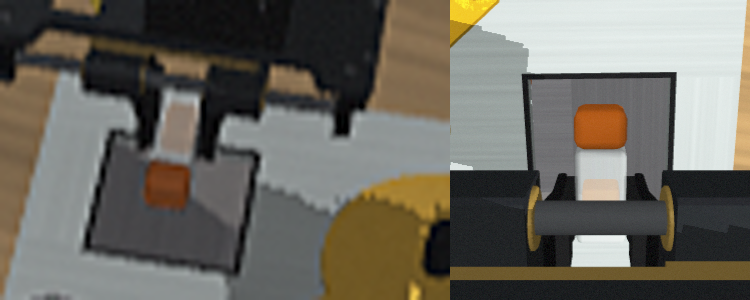

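The vial is lengthwise within the port outline (cap at (167,185) left, (600,127) right). I lower it a little and release.

```bash
python3 -m pendant '[[0.002,-0.001,0.018,0],[0,0,0.012,0],[0,0,0,0],[0,0,0,0]]'; python3 -m pendant '[[0,0,0,0],[0,0,0,0],[0,0,0,0],[0,0,0,0],[0,0,-0.02,0],[0,0,-0.035,0],[0,0,-0.035,0],[0,0,0,0]]' 0.36
python3 -c "
from h import *
print(blobs(cam('side'),'orange'),blobs(cam('scene'),'orange')); go((.40,-.262,.22,.0),(.462,-.262,.1,0))"
```

```text
time: 28.5
ee_pos: [0.5587, 0.0893, 0.1347]
eef_rot: [0.997, 0.076, -0.0, 0.0]
ft_force: [0.5, -0.6, 0.2]
width: 0.0213
grip_force: 25.0
time: 29.17
ee_pos: [0.5616, 0.0906, 0.2316]
eef_rot: [0.997, 0.076, 0.005, -0.0]
ft_force: [1.2, 0.6, 1.2]
width: 0.0311
grip_force: 0.0
[([309.9, 217.3], 15), ([332.6, 343.3], 71)] [([245.0, 222.9], 26)]
t 29.27 at [0.5597 0.0897 0.2261] 0.152
turn 0.152 shift(before turn) [-0.211, 0.3235, 0.0061] (after) [-0.1597, 0.3517, 0.0061] rows 11
turn 0.0 shift(before turn) [0.062, 0.0, 0.12] (after) [0.062, 0.0, 0.12] rows 4
```

```bash
python3 -m pendant '[[0,0,0,0.076],[0,0,0,0.076],[-0.009,0.035,0,0],[-0.009,0.035,0,0],[-0.009,0.035,0,0],[-0.009,0.035,0,0],[-0.009,0.035,0,0],[-0.009,0.035,0,0]]' 0.5 >/dev/null; python3 -m pendant '[[-0.009,0.035,0.01,0],[-0.009,0.035,0.02,0],[-0.009,0.036,0.03,0],[-0.008,0.036,0.03,0],[0,0,0.03,0],[0,0,0,0],[0,0,0,0],[0,0,0,0]]' ; python3 -c "
from h import *
c=cam('wrist'); m=max(r.outline_of('u5','wrist'),key=lambda o:o['score']-abs(o['bbox'][0]-320)/200); b=m['bbox']; print(b); p=ray(c,b[:2],.015); print(fit([(c,np.array(m['mask'])>0)],(.06,.022,.022),.004,(p[0],p[1],0.)))
go((.471,-.262,.018,0))"
```

```text
time: 30.6
ee_pos: [0.4728, -0.2526, 0.113]
eef_rot: [1.0, 0.001, 0.0, -0.0]
ft_force: [0.4, 0.2, 0.3]
width: 0.0434
grip_force: 0.0
[338.4, 243.7, 35.8, 93.3]
(array([ 0.47618512, -0.2625063 , -0.01970232]), np.float64(0.9283333420753479))
t 30.7 at [ 0.4734 -0.2529  0.1139] 0.002
turn 0.002 shift(before turn) [-0.0024, 0.0091, 0.0959] (after) [-0.0024, 0.0091, 0.0959] rows 3
```

```bash
python3 -m pendant '[[-0.002,0.009,0.01,0.015],[0,0,0,0],[0,0,0.03,0],[0,0,0.03,0],[0,0,0.025,0],[0,0,0,0],[0,0,0,0]]'; python3 -m pendant '[[0,0,0,0],[0,0,0,0],[0,0,0,0],[0,0,0,0],[0,0,0,0],[0,0,0,0],[0,0,0,0],[0,0,0,0]]' 0.1 25; python3 -m pendant '[[0,0,-0.03,0],[0,0,-0.038,0],[0,0,-0.038,0],[0,0,-0.038,0],[0,0,-0.038,0],[0,0,-0.02,0],[0,0,0,0],[0,0,0,0]]'
python3 - <<'E'
from h import *
go((.567,.089,.22,.15),(.567,.089,.133,.15))
E
```

```text
time: 31.28
ee_pos: [0.4703, -0.2628, 0.017]
eef_rot: [1.0, -0.008, 0.0, 0.0]
ft_force: [-0.2, -0.0, 0.3]
width: 0.0437
grip_force: 0.0
time: 31.95
ee_pos: [0.47, -0.2626, 0.0172]
eef_rot: [1.0, -0.008, 0.0, 0.0]
ft_force: [-0.3, 0.1, 1.7]
width: 0.0215
grip_force: 25.0
time: 32.62
ee_pos: [0.4705, -0.2627, 0.2201]
eef_rot: [1.0, -0.008, 0.001, 0.001]
ft_force: [-0.3, -0.6, -1.0]
width: 0.0216
grip_force: 25.0
t 32.62 at [ 0.4705 -0.2627  0.2201] -0.015
turn -0.165 shift(before turn) [0.0911, -0.3532, 0.0001] (after) [0.148, -0.3334, 0.0001] rows 10
turn 0.0 shift(before turn) [0.0, 0.0, 0.087] (after) [0.0, 0.0, 0.087] rows 3
```

```bash
python3 -m pendant '[[0,0,0,-0.08],[0,0,0,-0.085],[0.0145,-0.0335,0,0],[0.0145,-0.0335,0,0],[0.0145,-0.0335,0,0],[0.0145,-0.0335,0,0],[0.0145,-0.0335,0,0],[0.0145,-0.0335,0,0]]' >/dev/null; python3 -m pendant '[[0.0145,-0.033,0,0],[0.0145,-0.033,0,0],[0.0145,-0.033,0,0],[0.0145,-0.033,0,0],[0,0,0,0],[0,0,0,0],[0,0,0.03,0],[0,0,0,0]]'
python3 - <<'E'
from h import *
go((.565,.089,.133,.15)); s=here()[2]; print(s['width'],s['grip_force'])
c=cam('scene'); w=cam('wrist')
A=c['img'][215:275,315:405]; B=w['img'][100:400,170:470]
A=cv2.resize(A,(450,300),interpolation=cv2.INTER_CUBIC); B=cv2.resize(B,(300,300)); cv2.imwrite('pics/p8.png',np.hstack([A,B])[:,:,::-1])
E
```

```text
time: 33.95
ee_pos: [0.5612, 0.0864, 0.1838]
eef_rot: [0.997, 0.074, -0.004, 0.0]
ft_force: [-0.7, -0.6, -1.5]
width: 0.0221
grip_force: 25.0
t 33.95 at [0.5612 0.0864 0.1838] 0.149
turn -0.001 shift(before turn) [0.0041, -0.002, 0.0508] (after) [0.0041, -0.002, 0.0508] rows 2
0.02214596008590799 24.999469220638275
```

View pics/p8.png

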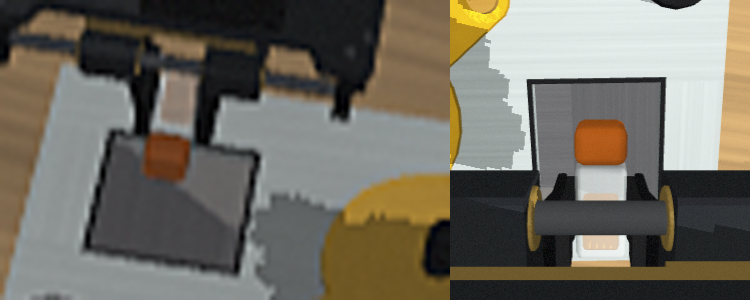

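The last vial is still gripped above the port, cap at (165,157). I lower and release.

```bash
python3 -m pendant '[[0.002,-0.001,0.025,0],[0,0,0.025,0],[0,0,0.006,0],[0,0,0,0],[0,0,0,0],[0,0,0,0]]'; python3 -m pendant '[[0,0,0,0],[0,0,0,0],[0,0,0,0],[0,0,0,0],[0,0,-0.02,0],[0,0,-0.035,0],[0,0,-0.05,0],[0,0,0,0]]' 0.36
python3 -c "
from h import *
print(blobs(cam('side'),'orange'),blobs(cam('scene'),'orange'),blobs(cam('side'),'blue')); go((.566,.2315,.24,.1),(.566,.2315,.143,.1))"
```

```text
time: 34.55
ee_pos: [0.5665, 0.0897, 0.1349]
eef_rot: [0.997, 0.075, 0.001, -0.0]
ft_force: [0.6, -0.7, 0.8]
width: 0.0218
grip_force: 25.0
time: 35.22
ee_pos: [0.5684, 0.091, 0.2377]
eef_rot: [0.997, 0.075, 0.005, -0.0]
ft_force: [0.7, 1.0, 0.2]
width: 0.0311
grip_force: 0.0
[] [] [([354.1, 176.8], 20), ([385.6, 304.7], 81), ([354.5, 314.0], 81), ([545.8, 466.3], 128)]
t 35.37 at [0.5656 0.0896 0.2299] 0.15
turn 0.05 shift(before turn) [0.0215, -0.1402, -0.0101] (after) [0.0146, -0.1411, -0.0101] rows 4
turn 0.0 shift(before turn) [0.0, 0.0, 0.097] (after) [0.0, 0.0, 0.097] rows 3
```

No orange remains outside. Back to the knob, with a quick check of knob and port from above.

```bash
python3 -m pendant '[[0.0055,-0.035,-0.003,0],[0.0055,-0.035,-0.003,0],[0.0055,-0.035,-0.003,0],[0.005,-0.035,0,0.05],[0,0,0,0],[0,0,0,0],[0,0,0,0]]' 0.5
python3 - <<'E'
from h import *
c=cam('wrist'); save(c,'w9.png',(80,0,560,320),1.5); print(proj(c,[.566,.2315,.158]),proj(c,[.5703,.0902,.12])); go((.566,.2315,.143,.1))
E
```

```text
time: 35.95
ee_pos: [0.5656, 0.2307, 0.2373]
eef_rot: [0.999, 0.05, -0.001, 0.001]
ft_force: [-0.3, 0.7, 0.3]
width: 0.0435
grip_force: 0.0
[319.02799414 253.05152572] [504.02522622 251.8710902 ]
t 36.0 at [0.5659 0.2299 0.2375] 0.099
turn -0.001 shift(before turn) [0.0002, -0.0016, 0.0945] (after) [0.0002, -0.0016, 0.0945] rows 3
```

View pics/w9.png

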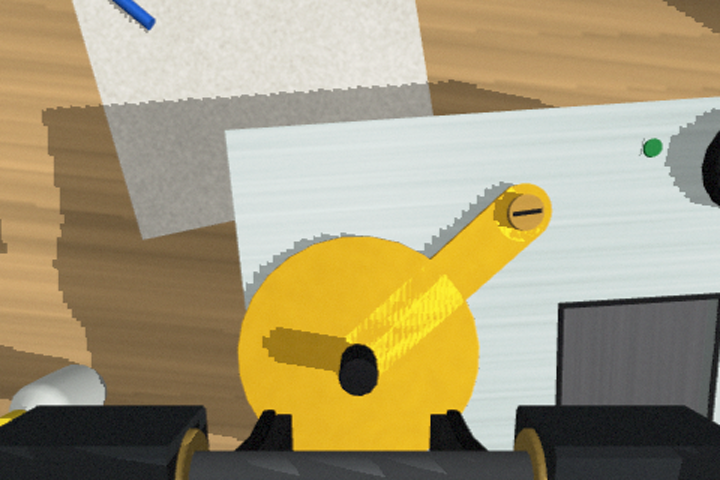

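```bash
python3 -m pendant '[[0,-0.001,0.03,0],[0,0,0.03,0],[0,0,0.034,0],[0,0,0,0]]' >/dev/null; python3 -m pendant '[[0,0,0,0],[0,0,0,0],[0,0,0,0],[0,0,0,0],[0,0,0,0],[0,0,0,0],[0,0,0,0],[0,0,0,0]]' 0.1 15
python3 - <<'E'
from h import *
piv=np.array([.6445,.1631]); p,yaw,s=here(); d=p[:2]-piv; b=np.arctan2(d[1],d[0]); bc=np.arctan2(-.06,-.085)+.162
th0=(bc-b)%(2*np.pi); print(p,np.linalg.norm(d),'theta0',th0); prev=d
for th in np.linspace(th0,0,14)[1:]:
    bb=bc-th; q=.104*np.array([np.cos(bb),np.sin(bb)]); e=q-prev; prev=q
    print(round(th,2),(piv+q).round(3),'row',np.round([np.cos(yaw)*e[0]+np.sin(yaw)*e[1],np.sin(yaw)*e[0]-np.cos(yaw)*e[1]],4))
E
```

```text
time: 37.0
ee_pos: [0.5665, 0.2321, 0.1456]
eef_rot: [0.999, 0.05, 0.001, 0.0]
ft_force: [0.9, -1.2, 6.5]
width: 0.0173
grip_force: 15.0
[0.56645082 0.23206781 0.14556747] 0.10415485586002837 theta0 1.5003686443823643
1.38 [0.559 0.223] row [-0.0082  0.0088]
1.27 [0.553 0.212] row [-0.0073  0.0096]
1.15 [0.548 0.201] row [-0.0061  0.0103]
1.04 [0.544 0.19 ] row [-0.0049  0.011 ]
0.92 [0.542 0.178] row [-0.0036  0.0114]
0.81 [0.541 0.166] row [-0.0022  0.0118]
0.69 [0.541 0.154] row [-0.0009  0.012 ]
0.58 [0.543 0.142] row [0.0005 0.012 ]
0.46 [0.546 0.131] row [0.0019 0.0118]
0.35 [0.55 0.12] row [0.0032 0.0116]
0.23 [0.556 0.109] row [0.0045 0.0111]
0.12 [0.562 0.099] row [0.0058 0.0105]
0.0 [0.57 0.09] row [0.007  0.0098]
```

```bash
python3 -m pendant '[[-0.008,0.009,0,0],[-0.0075,0.0095,0,0],[-0.006,0.0105,0,0],[-0.005,0.011,0,0],[-0.0035,0.0115,0,0],[-0.002,0.012,0,0],[-0.001,0.012,0,0],[0.0005,0.012,0,0]]'; python3 -m pendant '[[0.002,0.012,0,0],[0.003,0.0115,0,0],[0.0045,0.011,0,0],[0.006,0.0105,0,0],[0.007,0.01,0,0],[0,0,0,0],[0,0,0,0]]';python3 -m pendant '[[0.002,0.0025,0,0],[0,0,0,0],[0,0,0,0]]';python3 -m pendant '[[0.002,0.0025,0,0],[0,0,0,0],[0,0,0,0]]'
```

```text
time: 37.67
ee_pos: [0.5413, 0.1431, 0.1453]
eef_rot: [0.999, 0.051, -0.0, -0.001]
ft_force: [-2.6, 3.5, 4.6]
width: 0.0175
grip_force: 15.0
time: 38.25
ee_pos: [0.5708, 0.09, 0.1451]
eef_rot: [0.999, 0.05, 0.001, -0.001]
ft_force: [1.9, 2.3, 3.5]
width: 0.0173
grip_force: 15.0
time: 38.5
ee_pos: [0.571, 0.0898, 0.145]
eef_rot: [0.999, 0.051, -0.001, -0.001]
ft_force: [-7.6, 7.3, 8.9]
width: 0.0177
grip_force: 15.0
time: 38.75
ee_pos: [0.5717, 0.0898, 0.1449]
eef_rot: [0.999, 0.052, -0.002, -0.002]
ft_force: [-13.5, 13.4, 10.6]
width: 0.017
grip_force: 15.0
```

It is against the stop (force rising, no motion). I release, rise, shut the fingers and go over the button.

```bash
python3 -m pendant '[[-0.004,-0.005,0,0],[0,0,0,0],[0,0,0,0],[0,0,0,0],[0,0,-0.035,0],[0,0,-0.035,0],[0,0,0,0],[0,0,0,0]]' 0.5
python3 - <<'E'
from h import *
c=cam('wrist'); save(c,'w10.png',(80,0,560,320),1.5)
h=cv2.cvtColor(c['img'],cv2.COLOR_RGB2HSV).astype(int); m=((h[...,0]>60)&(h[...,0]<85)&(h[...,1]>120)).astype(np.uint8); n,_,st,ce=cv2.connectedComponentsWithStats(m)
print([(ce[i].round(1),st[i].tolist(),ray(c,ce[i],.136).round(4)) for i in range(1,n) if st[i,4]>200]); print(c['xyz'])
go((.676,.062,.19,.1))
E
```

```text
time: 39.42
ee_pos: [0.5714, 0.089, 0.2166]
eef_rot: [0.999, 0.049, 0.002, 0.0]
ft_force: [-0.2, 0.7, -0.3]
width: 0.0431
grip_force: 0.0
[(array([383.8,  88. ]), [360, 62, 49, 52, 1968], array([0.6766, 0.0617, 0.136 ])), (array([538.1, 192.8]), [479, 132, 161, 145, 11796], array([ 0.6251, -0.0441,  0.136 ])), (array([590.6, 351.6]), [577, 335, 29, 41, 799], array([ 0.519 , -0.1083,  0.136 ]))]
[0.63679539 0.09525239 0.36729142]
t 39.47 at [0.5705 0.0888 0.2149] 0.099
turn -0.001 shift(before turn) [0.1024, 0.0371, 0.0249] (after) [0.1023, 0.0372, 0.0249] rows 3
```

View pics/w10.png

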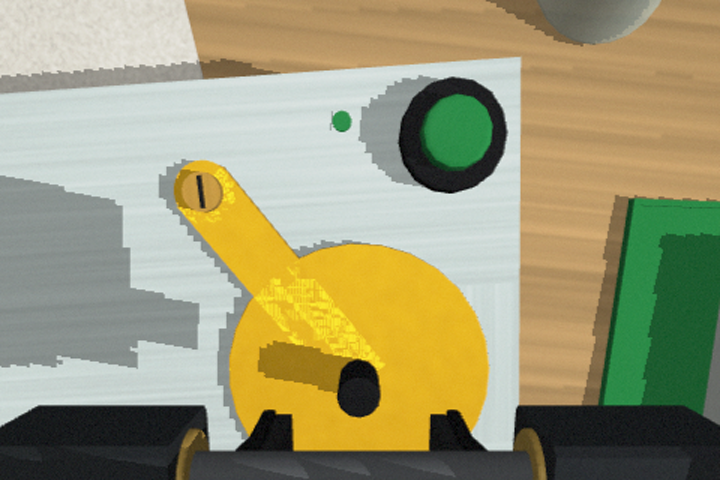

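The cover sits squarely over the port with no dark edge showing, and the button is at crop (457,132), about (0.677, 0.062). I close the fingers, move over it and approach gradually.

```bash
python3 -m pendant '[[0.034,0.0125,0,0],[0.034,0.0125,0,0],[0.034,0.0125,0,0],[0,0,0.025,0],[0,0,0,0],[0,0,0,0],[0,0,0,0],[0,0,0,0]]' 0 15; python3 -m pendant '[[0,0,0.02,0],[0,0,0,0],[0,0,0,0]]'; python3 -m pendant '[[0,0,0.01,0],[0,0,0,0],[0,0,0,0]]'; python3 -m pendant '[[0,0,0.005,0],[0,0,0,0],[0,0,0,0]]'
```

```text
time: 40.13
ee_pos: [0.6749, 0.0628, 0.1908]
eef_rot: [0.999, 0.05, 0.0, 0.0]
ft_force: [0.3, -0.0, 0.5]
width: 0.0023
grip_force: 0.0
time: 40.38
ee_pos: [0.6746, 0.0623, 0.17]
eef_rot: [0.999, 0.05, -0.0, 0.0]
ft_force: [-1.0, -0.2, 1.2]
width: 0.0003
grip_force: 0.0
time: 40.63
ee_pos: [0.675, 0.0623, 0.1596]
eef_rot: [0.999, 0.05, -0.0, 0.0]
ft_force: [-0.3, 0.6, 0.1]
width: -0.0001
grip_force: 0.0
time: 40.88
ee_pos: [0.6752, 0.0624, 0.1545]
eef_rot: [0.999, 0.05, -0.0, 0.0]
ft_force: [-1.1, -0.3, -0.4]
width: 0.0001
grip_force: 0.0
```

```bash
for i in 1; do python3 -m pendant '[[0.001,0,0.004,0],[0,0,0,0],[0,0,0,0]]'; python3 -m pendant '[[0,0,0.003,0],[0,0,0,0],[0,0,0,0]]';  python3 -m pendant '[[0,0,0.003,0],[0,0,0,0],[0,0,0,0]]'; python3 -m pendant '[[0,0,0.003,0],[0,0,0,0],[0,0,0,0]]'; done | grep -E 'ee_pos|force'
```

```text
ee_pos: [0.6765, 0.0626, 0.151]
ft_force: [1.2, -0.3, 2.8]
grip_force: 1.4
ee_pos: [0.6766, 0.0626, 0.1481]
ft_force: [1.3, 0.6, 4.6]
grip_force: 2.3
ee_pos: [0.6767, 0.0626, 0.1473]
ft_force: [-4.7, -1.0, 18.8]
grip_force: 9.4
ee_pos: [0.6768, 0.0627, 0.1469]
ft_force: [-14.9, -3.6, 36.0]
grip_force: 18.2
```

The button is bottomed (the spring reached ~5 N and then a hard stop after ~6 mm). I retract and check the final scene.

```bash
python3 -m pendant '[[0,0,-0.015,0],[0,0,-0.035,0],[0,0,-0.035,0],[0,0,-0.02,0],[0,0,0,0],[0,0,0,0]]'; python3 -m pendant '[[-0.03,0.03,0,0],[-0.03,0.03,0,0],[-0.03,0.03,0,0],[-0.03,0.03,0,0],[0,0,0,0],[0,0,0,0]]' | head -2
python3 - <<'E'
from h import *
c=cam('scene'); save(c,'f.png',(150,140,510,390),2.2); print(blobs(c,'orange'),blobs(cam('side'),'orange'))
E
```

```text
time: 42.38
ee_pos: [0.6764, 0.0626, 0.2474]
eef_rot: [0.999, 0.05, 0.001, 0.0]
ft_force: [0.6, 0.1, -0.9]
width: 0.0005
grip_force: 0.0
time: 42.88
ee_pos: [0.5688, -0.0698, 0.2452]
[] [([545.2, 446.2], 18), ([558.3, 445.5], 27), ([562.7, 462.4], 15)]
```

View pics/f.png

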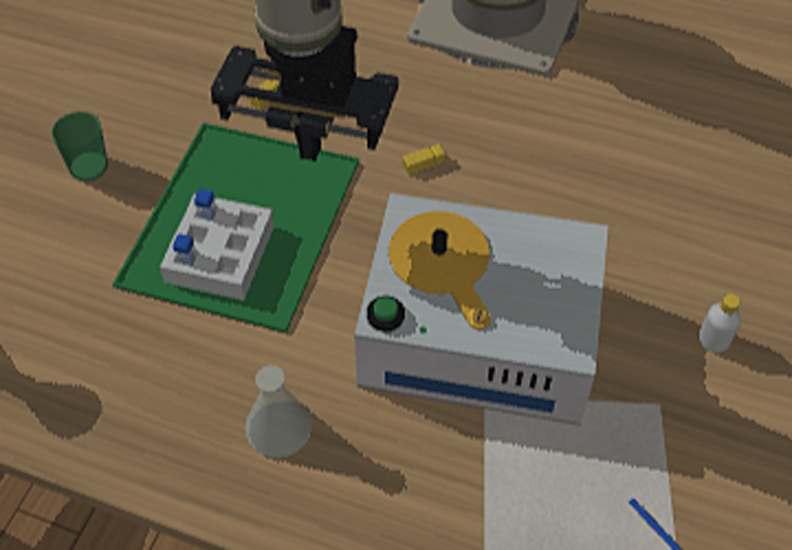

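Run:
```python
from h import *
a=cv2.imread('pics/side0.png')[435:470:8,535:570:8,::-1]; c=cam('side'); b=c['img'][435:470:8,535:570:8]
print(a.mean((0,1)),b.mean((0,1)),a.reshape(-1,3)[:8].tolist(),b.reshape(-1,3)[:8].tolist(),ray(c,(555,452),0),blobs(c,'orange'))
```

```text
[86.   34.48 31.28] [89.24 35.88 33.08] [[80, 63, 43], [81, 67, 48], [85, 67, 46], [96, 36, 23], [103, 20, 20], [75, 61, 40], [86, 59, 38], [108, 26, 28]] [[86, 68, 48], [85, 68, 47], [90, 75, 52], [100, 41, 28], [102, 12, 9], [80, 65, 45], [88, 60, 41], [110, 28, 27]] [ 0.81718373 -0.61630594  0.        ] [([557.5, 443.3], 15), ([547.4, 448.4], 40), ([574.3, 469.3], 25)]
```

That is a dark-red background item that was there from the start, not a vial. I hand the job in.

```bash
python3 -c "
from bench import r
print(r.close_job())"
```

```text
the job is handed in; nothing more can be done
None
```

I dropped all five used vials into the steriliser, shut the cover against its stop, pressed the start button to its stop, left the two blue-capped vials in the rack, and handed the job in at about 43 s; I viewed 15 pictures, one over the limit of 14.

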